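Open the bench clamp for the next glue-up

TASK

Open the blue bench clamp: press the orange release on its sliding jaw all the way down, where it stays, then push the jaw back along the bar, away from the glued wooden block, until it meets the end stop. Only press and push with the fingertips, do not grip the jaw, and leave the wooden block and everything else on the bench where it is.

Things in the scene. Friction and masses are not known exactly. Their poses are not given: they have to be found in the camera images.
- clamp: Bench clamp screwed to the table, on a wooden base plank 130 x 420 x 30 mm. Origin: on the table under the bar's middle; z up; y runs along the steel bar, from the blue fixed head (top 100 mm above the table, its gripping face at y = -160 mm) towards the blue end stop (75 mm high, from y = +176 mm): +y is the direction in which the sliding jaw is pushed back (opened). x is across the bar.
- jaw (a joint): Sliding jaw's position along the bar in m: the distance between the fixed head's face and the jaw's rubber face. 0 = fully closed, 0.255 = fully back, its carriage against the end stop. While the release is up the ratchet locks the jaw (2 to 4 mm of play, teeth 8 mm apart). Released, it slides with about 4 N of friction and stays where it is left.
- release (a joint): How far the orange release is pressed, in m: 0 = up (jaw locked), 0.012 = fully down (jaw free). It has no spring: it needs about 4 to 5 N straight down and stays down when let go.
- release_top (a point): Centre of the top of the orange square release button (30 mm across the bar, 30 mm along it) on the sliding jaw's carriage; 107 mm above the table when up, 95 mm when fully down; 52 mm behind (clamp +y) the jaw's rubber face. The carriage under it is blue, 90 mm wide, 85 mm high, reaching to 80 mm behind the rubber face.
- jaw_face (a point): Point on the middle of the jaw's black rubber face, 125 mm above the table, 15 mm below the jaw's upper edge (140 mm). The rubber (6 mm thick, 90 mm wide, 54 to 140 mm above the table) covers the front of the jaw's upright, a blue plate of the same outline whose back lies 12 mm behind the rubber face: pressing rubber and plate between the fingers counts as gripping. The face looks along clamp -y, towards the fixed head; push it along clamp +y. Axes parallel to the clamp's.
- block: Glued-up block of light and dark wood strips, 100 mm across the bar, 44 mm along it, 40 mm high, loose on two risers against the fixed head: its top is 92 mm above the table, its near edge 1 mm and its far edge 45 mm from the fixed head's face. Origin: centre of its underside. The gap between it and the rubber face is some 10 to 65 mm at the start; the face stands 48 mm higher than the block.
- glue: White glue bottle with orange cap, 52 mm across, 140 mm tall, stands beyond the clamp; bystander.
- jar: Amber jar with red lid, 64 mm across, 80 mm tall, stands beyond the clamp; bystander.
- screwdriver: Screwdriver with blue handle lying on the robot's side of the clamp; bystander.
- tape: Yellow tape measure case, 64 x 34 x 62 mm, stands on the robot's side of the clamp; bystander.
- mug: Blue mug, 76 mm across, 90 mm tall; bystander at one side of the clamp.
- tin: Steel tin with a green band, 74 mm across, 100 mm tall; bystander at one side of the clamp.
Mind the look-alikes: they are no part of the job. What is shaped like the block but pink or purple is not meant.

How it is judged:
On the way, in this order (a step that is already met when the one before it is completed fails the run):
1. the orange release is pressed down while the jaw still stands where it was (value of joint release above 0.01 m and distance of jaw_face from where it was at the start of the episode below 0.012 m), for 0.1 s.
2. the jaw is pushed back to the end stop (value of joint jaw above 0.247 m), for 0.2 s.
At the end, for the whole second after the job is handed in: The jaw is within 8 mm of its end stop and at rest, the release is still down (more than 9 mm), the block has moved less than 10 mm, every bystander less than 25 mm (value of joint jaw above 0.247 m and velocity of joint jaw between -0.01 and 0.01 m/s and value of joint release above 0.009 m and distance of block from where it was at the start of the episode below 0.01 m and linear speed of block below 0.02 m/s and distance of each of glue, jar, screwdriver, tape, mug, tin from where it was at the start of the episode below 0.025 m); the robot touches nothing.
It fails at once if the wooden block is shifted, lifted or carried (more than 10 mm) (distance of block from where it was at the start of the episode above 0.01 m).
It fails at once if the jaw's upright is gripped between the fingers (contact force between the fingers and jaw_rubber above 2 N and contact force between the fingers and jaw_plate above 2 N).
It fails at once if a bystander is shifted, lifted or carried (more than 25 mm) (distance of any of glue, jar, screwdriver, tape, mug, tin from where it was at the start of the episode above 0.025 m).
It also fails if it takes over 38 s, if anything falls off the work surface, if the arm or the gripper's body presses on something with over 40 N, if the wrist force passes 120 N, or if a joint passes its speed limit or range.

ROBOT

A 6-joint arm with a two-finger parallel gripper is mounted at the origin on the work surface. World frame = base frame: x ahead of the robot, y to its left, z up, the work surface at z = 0. Lengths are in m, angles in rad, forces in N, time in s.
With the tool pointing down it reaches from about 0.35 to 0.975 m from the base axis. Payload 4.9 kg.
Tool frame: the origin (TCP) lies on the centre line of the jaws, within the pads' length; the fingertips stand 14 mm ahead of it and the grasp point (between the pads) lies 5 mm behind it; z points along the fingers, y is the line along which they close (so a half turn about z gives the same grasp; the last joint's range is limited). The gripper opens to 85 mm and grips with 20 to 120 N. Pads are 22 mm wide; open, the fingers measure 114 mm over their backs; the gripper's body (76 mm by 85 mm) begins 54 mm behind the grasp point. The pads swing forward as they close: fully open they stand 13 mm farther back than shut.
Start: joints at [1.173, 0.053, 1.613, -0, 1.476, -0.119], TCP at [0.172, 0.601, 0.245] pointing down, gripper open.
Joint ranges: [-3.01, 3.01], [-1.01, 2.22], [0.06, 2.58], [-1.02, 4.17], [0.09, 2.62], [-3.14, 3.14]. Speed limits (rad/s): [2.57, 2.57, 3.14, 3.14, 3.14, 3.14].

INTERFACE

Orientations are given as a unit quaternion [w, x, y, z].
In Python, from plant import * gives the robot as it stands.
- The arm moves only by the tool send_rows, never from a script. Its argument "steps" is a list of rows, each an object with "translation": the shift along the tool's x, y, z in cm, a list of three; "delta_rot": the turn, a rotation vector about the tool's x, y, z in rad, a list of three; "jaw": the finger opening in cm, from 0 to 8.54. In form: [{"translation": [dx, dy, dz], "delta_rot": [rx, ry, rz], "jaw": jaw}, ...]. A call has exactly 8 rows; each row is the pose to reach, as a shift and turn from the pose commanded when the call began, along the tool's axes at that moment; what a row does not reach only later rows make up. A row lasts 1/10 s, in which the tool goes at most 50 mm and 8.59 degrees, less where a joint would pass 70% of its speed; a pose out of reach is approached as far as the arm can. A call with a gripper value outside its range is refused whole. The fingers move at their own pace and stop on an object; the grip force is fixed at half the most. Time passes only in rows, so rows that repeat a pose let the fingers close, or fill a call up. It gives the time, the measured TCP pose, the force, the opening and the grip force at its end, in the units of the state.
- state(): the state, without advancing time (a new reading comes with each control period).
- grab_frame(name): name is "scene" or "top" or "wrist"; returns a dict with "pixels" (480x640x3 uint8, blue, green, red), "range_z" (480x640 float32, m along the optical axis (not along the pixel's ray), 0 where there is no reading), "fx", "fy", "cx", "cy" (pixels), "rvec" (rotation vector, rad) and "tvec" (3), from world to camera coordinates, as OpenCV has them. Camera axes: x right, y down, z forward; pixel columns grow to the right and rows downward; lengths in m; the calibration is good to about 2 mm. The wrist camera is an equidistant fisheye: a pixel r from the principal point sees the ray r / f radians off the axis. A picture is of the moment at which its call begins.
- job_done(): hands the job in; it is judged then, once.
The state is a dict: "time": time; "joint_pos": joint angles; "joint_vel": joint speeds; "joint_efforts": joint torques, N m; "tool_pos": TCP position; "tool_rot": TCP orientation; "contact_force": force on the tool from outside, world axes, zero at the start; "ft_torque": the same for the moment, N m; "gripper_width": opening from 0.0 (shut) to 1.0 (fully open); "grasp_force": force on a finger pad.
Only numpy, scipy, OpenCV 4.12 (cv2) and the standard library are available. Lean on these libraries where they do the work, as an engineer would, in place of code of your own. Each camera call takes 0.05 s, during which the arm holds its last target. There are 200 camera calls.

## Working session

There is one attempt and no reset: what is moved stays moved. The work goes in short steps, Python scripts to look and compute and a tool call to move; the robot and the scene stay as the last step left them, time stands still between calls to the robot, and variables do not carry over. Pictures are saved under pics/ and viewed, at most 10 in all, crops included, and the job is handed in when it is done.

Besides the shell and the picture viewer there is one more tool, called as name([rows], argument=value, ...), one row to a line, values as JSON. send_rows: Moves the arm, as the interface text tells. Its arguments: {"type":"object","properties":{"steps":{"type":"array","items":{"type":"object","properties":{"translation":{"type":"array","items":{"type":"number"}},"delta_rot":{"type":"array","items":{"type":"number"}},"jaw":{"type":"number"}}}}},"required":["steps"]}

```bash
mkdir -p pics
cat > h.py <<'E'
from plant import *
import numpy as np, cv2
def pts(f):
    z=f["range_z"]; v,u=np.mgrid[0:480,0:640]
    p=np.stack([(u-f["cx"])/f["fx"]*z,(v-f["cy"])/f["fy"]*z,z],-1)
    R=cv2.Rodrigues(np.array(f["rvec"]))[0]
    w=(p-np.array(f["tvec"]).ravel())@R
    w[z==0]=np.nan
    return w
E
python3 - <<'E'
from h import *
for n in("scene","top"):
    f=grab_frame(n); cv2.imwrite(f"pics/{n}0.png",f["pixels"]); np.savez(f"{n}0.npz",**f)
s=state();print(s)
E
```

```text
{'time': 0.1, 'joint_pos': array([ 1.17301071e+00,  5.32779390e-02,  1.61418708e+00, -1.87660369e-05,
        1.47601781e+00, -1.19021906e-01]), 'joint_vel': array([ 0.00117349, -0.0008404 , -0.00332006,  0.0013534 ,  0.00225445,
       -0.00042453]), 'joint_efforts': array([-9.84335088e-05, -3.94903028e+01, -3.71363497e+01, -1.49230427e-04,
        3.85073581e-03,  1.21732231e-05]), 'tool_pos': array([0.17178035, 0.60035178, 0.24417579]), 'tool_rot': array([-2.32475991e-04,  1.38930041e-01,  9.90301747e-01, -9.16098495e-04]), 'contact_force': array([-1.14372358, -0.74240365, -0.33887574]), 'ft_torque': array([-0.03684057, -0.02077864,  0.00335759]), 'grasp_force': 0.0, 'gripper_width': 1.0014650252292117}
```

View pics/top0.png

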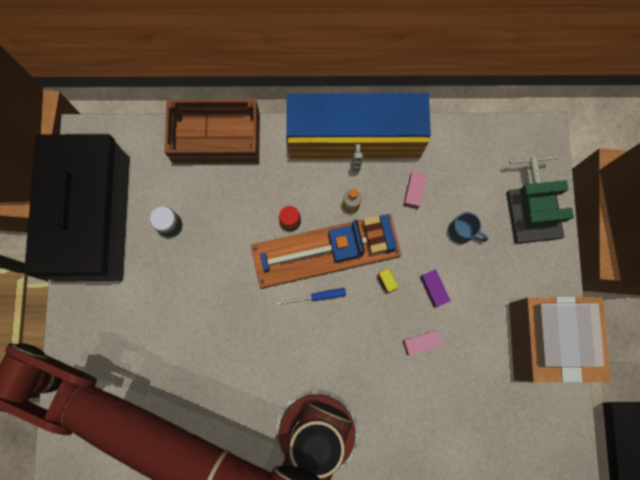

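View pics/scene0.png

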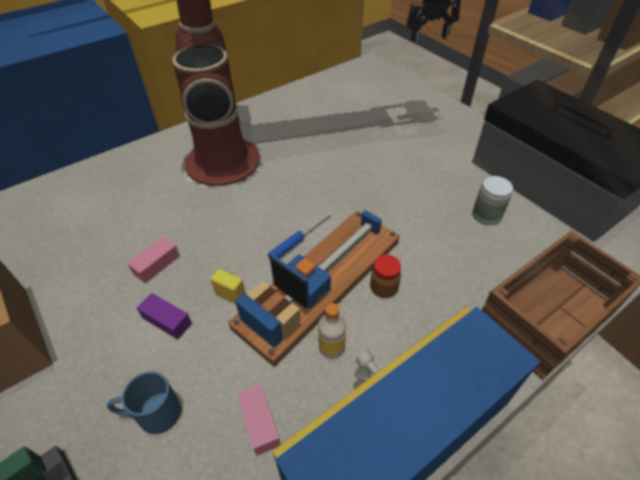

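The top view shows the clamp with its head at (389,233), end stop at (264,262), orange release at (342,242), rubber face near (360,238) and wood block at (375,235). In the scene view the release is at (306,267). Next I compute positions.

Run:
```python
from h import *
f=dict(np.load("top0.npz")); w=pts(f); im=f["pixels"]
hsv=cv2.cvtColor(im,cv2.COLOR_BGR2HSV)
def rep(name,m,x0,x1,y0,y1):
    k=np.zeros((480,640),bool);k[y0:y1,x0:x1]=1
    m=m&k; p=w[m]; print(name,m.sum(),np.nanmedian(p,0).round(4),np.nanmin(p,0).round(3),np.nanmax(p,0).round(3)); return p
H,S,V=[hsv[...,i].astype(int) for i in range(3)]
blue=(H>100)&(H<125)&(S>130)&(V>50); orange=(H>5)&(H<20)&(S>190)&(V>150)
print(hsv[242,342],hsv[262,264],hsv[265,300])
zz=w[...,2]
rep("release",(zz>.098)&(zz<.12)&orange,332,352,232,252)
rep("relorange",orange,332,352,232,252)
a=rep("stop",blue&(zz>.06),255,275,248,275)
b=rep("headtop",blue&(zz>.09)&(zz<.11),378,402,210,255)
c=rep("jawtop",(zz>.13),346,372,215,260)
# plank edges
pl=(zz>.02)&(zz<.04); k=np.zeros((480,640),np.uint8);k[205:295,245:405]=1
m=(zz>.02)*k; m=m.astype(np.uint8)
n,l,st,_=cv2.connectedComponentsWithStats(m); i=1+np.argmax(st[1:,4]); q=w[(l==i)&pl][:,:2].astype(np.float32)
r=cv2.minAreaRect(q);print("plank",r)
cl=cv2.fitLine(c[:,:2].astype(np.float32),2,0,.01,.01).ravel();print("jawline",cl)
for n,(u,v) in dict(glue=(352,198),jar=(289,216),tape=(388,280),sd=(328,295)).items():print(n,w[v,u].round(3))
f=dict(np.load("scene0.npz")); w=pts(f); im=f["pixels"];hsv=cv2.cvtColor(im,cv2.COLOR_BGR2HSV);H,S,V=[hsv[...,i].astype(int) for i in range(3)]
orange=(H>5)&(H<20)&(S>190)&(V>120)
rep("sc release",orange,292,320,257,280)
rep("sc jawtop",(w[...,2]>.132)&(w[...,2]<.15),265,325,240,310)
```

```text
[ 16 199 178] [108 161 122] [ 12 172 150]
release 69 [ 0.5186 -0.0715  0.1064] [ 0.507 -0.085  0.101] [ 0.533 -0.06   0.117]
relorange 70 [ 0.5187 -0.0716  0.1064] [ 0.507 -0.085  0.097] [ 0.533 -0.06   0.117]
stop 59 [0.4681 0.1442 0.0752] [0.448 0.136 0.065] [0.492 0.151 0.086]
headtop 250 [ 0.5468 -0.2027  0.0998] [ 0.498 -0.222  0.091] [ 0.596 -0.184  0.109]
jawtop 154 [ 0.5275 -0.117   0.1395] [ 0.484 -0.132  0.132] [ 0.574 -0.103  0.15 ]
plank ((0.5090944170951843, -0.029796168208122253), (0.13181406259536743, 0.42125093936920166), 12.5156831741333)
jawline [ 0.9766302   0.21492647  0.52756435 -0.11734907]
glue [ 0.637 -0.102  0.134]
jar [0.598 0.074 0.086]
tape [ 0.417 -0.204  0.065]
sd [ 0.379 -0.035  0.029]
  return np.nanmean(a, axis, out=out, keepdims=keepdims)
Traceback (most recent call last):
ValueError: zero-size array to reduction operation fmin which has no identity
```

send_rows([
  {"translation": [-3.2,-3.45,0],"delta_rot": [0,0,0.134],"jaw": 0},
  {"translation": [-6.4,-6.9,0],"delta_rot": [0,0,0.268],"jaw": 0},
  {"translation": [-9.6,-10.35,0],"delta_rot": [0,0,0.402],"jaw": 0},
  {"translation": [-12.8,-13.8,0],"delta_rot": [0,0,0.536],"jaw": 0},
  {"translation": [-16,-17.25,0],"delta_rot": [0,0,0.67],"jaw": 0},
  {"translation": [-19.2,-20.7,0],"delta_rot": [0,0,0.804],"jaw": 0},
  {"translation": [-22.4,-24.15,0],"delta_rot": [0,0,0.938],"jaw": 0},
  {"translation": [-25.6,-27.6,0],"delta_rot": [0,0,1.074],"jaw": 0},
])

```text
time: 0.9
tool_pos: [0.3423, 0.2633, 0.2449]
tool_rot: [0.0, 0.628, 0.778, -0.0]
contact_force: [1.7, 0.1, 0.1]
gripper_width: 0.001
grasp_force: 0.0
```

```bash
cat >> h.py <<'E'
from scipy.spatial.transform import Rotation as Ro
EY=np.array([-.2165,.976,0]);EX=np.array([.976,.2165,0]);O=np.array([.509,-.030,0])
def where(*goal):
    s=state();p=s["tool_pos"];R=Ro.from_quat(np.roll(s["tool_rot"],-1)).as_matrix()
    d=p-O
    print("t",round(s["time"],2),"p",p.round(4),"clamp",np.round([d@EX,d@EY,d[2]],4),"F",s["contact_force"].round(1),"g",s["gripper_width"].round(2))
    yaw=np.degrees(np.arctan2(R[1,1],R[0,1]));print("tool y yaw",yaw.round(2),"Z",R[:,2].round(4))
    for g in goal:
        t=O+g[0]*EX+g[1]*EY+[0,0,g[2]]
        print(g,"shift cm",((t-p)@R*100).round(2))
E
python3 -c "
from h import *
where((0,-.043,.2))"
```

```text
Traceback (most recent call last):
  File "h.py", line 15, in where
    print("t",round(s["time"],2),"p",p.round(4),"clamp",np.round([d@EX,d@EY,d[2]],4),"F",s["contact_force"].round(1),"g",s["gripper_width"].round(2))
                                                                                                                         ^^^^^^^^^^^^^^^^^^^^^^^^
AttributeError: 'float' object has no attribute 'round'
```

```bash
sed -i 's/s\["gripper_width"\].round(2)/round(s["gripper_width"],2)/' h.py
python3 -c "
from h import *
where((0,-.043,.2))"
```

```text
t 0.9 p [0.3423 0.2633 0.2449] clamp [-0.0992  0.3223  0.2449] F [1.7 0.1 0.1] g 0.0
tool y yaw 12.2 Z [-0.e+00 -1.e-04 -1.e+00]
(0, -0.043, 0.2) shift cm [-36.49  10.12   4.5 ]
```

send_rows([
  {"translation": [-4.6,1.3,0],"delta_rot": [0,0,0],"jaw": 0},
  {"translation": [-9.2,2.6,0],"delta_rot": [0,0,0],"jaw": 0},
  {"translation": [-13.8,3.9,0.5],"delta_rot": [0,0,0],"jaw": 0},
  {"translation": [-18.4,5.2,1],"delta_rot": [0,0,0],"jaw": 0},
  {"translation": [-23,6.5,2],"delta_rot": [0,0,0],"jaw": 0},
  {"translation": [-27.6,7.8,3],"delta_rot": [0,0,-0.005],"jaw": 0},
  {"translation": [-32.2,9.1,4],"delta_rot": [0,0,-0.005],"jaw": 0},
  {"translation": [-36.5,10.1,4.5],"delta_rot": [0,0,-0.005],"jaw": 0},
])

```text
time: 1.7
tool_pos: [0.5197, -0.0715, 0.1987]
tool_rot: [-0.001, 0.624, 0.781, -0.0]
contact_force: [0.4, 1.1, -0.2]
gripper_width: 0.002
grasp_force: 0.0
```

```bash
python3 -c "
from h import *
where((0,-.043,.127),(0,-.043,.109))
f=grab_frame('wrist');cv2.imwrite('pics/w1.png',f['pixels'])"
```

```text
t 1.7 p [ 0.5197 -0.0715  0.1987] clamp [ 0.0014 -0.0428  0.1987] F [ 0.4  1.1 -0.2] g 0.0
tool y yaw 12.73 Z [-1.9e-03  6.0e-04 -1.0e+00]
(0, -0.043, 0.127) shift cm [-0.03 -0.13  7.17]
(0, -0.043, 0.109) shift cm [-0.03 -0.13  8.97]
```

View pics/w1.png

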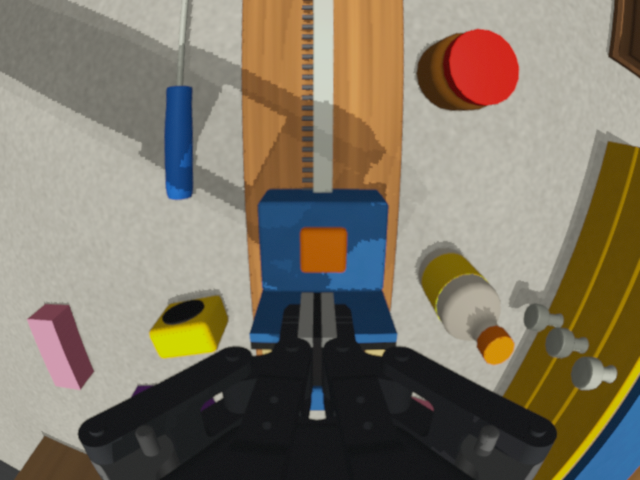

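The wrist view shows the release at (324,249) with the closed fingertips at (317,300) between it and the upright, laterally in line. I go down.

send_rows([
  {"translation": [0,-0.1,2.5],"delta_rot": [0,0,0],"jaw": 0},
  {"translation": [0,-0.1,5],"delta_rot": [0,0,0],"jaw": 0},
  {"translation": [0,-0.1,6.5],"delta_rot": [0,0,0],"jaw": 0},
  {"translation": [0,-0.1,7],"delta_rot": [0,0,0],"jaw": 0},
  {"translation": [0,-0.1,7.3],"delta_rot": [0,0,0],"jaw": 0},
  {"translation": [0,-0.1,7.5],"delta_rot": [0,0,0],"jaw": 0},
  {"translation": [0,-0.1,7.7],"delta_rot": [0,0,0],"jaw": 0},
  {"translation": [0,-0.1,7.7],"delta_rot": [0,0,0],"jaw": 0},
])

```text
time: 2.55
tool_pos: [0.5191, -0.0697, 0.124]
tool_rot: [0.001, 0.624, 0.781, 0.0]
contact_force: [0.1, -0.5, -0.5]
gripper_width: -0.0
grasp_force: 0.0
```

```bash
python3 -c "
from h import *
where((0,-.043,.109))"
```

```text
t 2.55 p [ 0.5191 -0.0697  0.124 ] clamp [ 0.0013 -0.0409  0.124 ] F [ 0.1 -0.5 -0.5] g -0.0
tool y yaw 12.79 Z [ 1.1e-03 -3.0e-04 -1.0e+00]
(0, -0.043, 0.109) shift cm [-0.21 -0.13  1.5 ]
```

send_rows([
  {"translation": [-0.1,-0.1,0.2],"delta_rot": [0,0,0],"jaw": 0},
  {"translation": [-0.1,-0.1,0.4],"delta_rot": [0,0,0],"jaw": 0},
  {"translation": [-0.1,-0.1,0.6],"delta_rot": [0,0,0],"jaw": 0},
  {"translation": [-0.1,-0.1,0.8],"delta_rot": [0,0,0],"jaw": 0},
  {"translation": [-0.1,-0.1,1.0],"delta_rot": [0,0,0],"jaw": 0},
  {"translation": [-0.1,-0.1,1.1],"delta_rot": [0,0,0],"jaw": 0},
  {"translation": [-0.1,-0.1,1.2],"delta_rot": [0,0,0],"jaw": 0},
  {"translation": [-0.1,-0.1,1.2],"delta_rot": [0,0,0],"jaw": 0},
])

```text
time: 3.35
tool_pos: [0.5183, -0.0711, 0.1113]
tool_rot: [0.0, 0.624, 0.781, 0.0]
contact_force: [0.5, -0.3, 2.1]
gripper_width: -0.001
grasp_force: 1.1
```

```bash
python3 -c "
from h import *
where((0,-.043,.109))"
```

```text
t 3.35 p [ 0.5183 -0.0711  0.1113] clamp [ 1.000e-04 -4.210e-02  1.113e-01] F [ 0.5 -0.3  2.1] g -0.0
tool y yaw 12.78 Z [ 8.e-04 -4.e-04 -1.e+00]
(0, -0.043, 0.109) shift cm [-0.09 -0.02  0.23]
```

Pressing further, in small steps until the force rises at the bottom.

send_rows([
  {"translation": [0,0,0.05],"delta_rot": [0,0,0],"jaw": 0},
  {"translation": [0,0,0.1],"delta_rot": [0,0,0],"jaw": 0},
  {"translation": [0,0,0.15],"delta_rot": [0,0,0],"jaw": 0},
  {"translation": [0,0,0.2],"delta_rot": [0,0,0],"jaw": 0},
  {"translation": [0,0,0.25],"delta_rot": [0,0,0],"jaw": 0},
  {"translation": [0,0,0.3],"delta_rot": [0,0,0],"jaw": 0},
  {"translation": [0,0,0.3],"delta_rot": [0,0,0],"jaw": 0},
  {"translation": [0,0,0.3],"delta_rot": [0,0,0],"jaw": 0},
])

```text
time: 4.15
tool_pos: [0.5183, -0.071, 0.1089]
tool_rot: [0.0, 0.624, 0.781, 0.0]
contact_force: [1.0, -0.7, 6.4]
gripper_width: 0.001
grasp_force: 3.0
```

```bash
python3 -c "
from h import *
where((0,-.043,.109))"
```

```text
t 4.15 p [ 0.5183 -0.071   0.1089] clamp [ 0.0002 -0.042   0.1089] F [ 1.  -0.7  6.4] g 0.0
tool y yaw 12.78 Z [ 6.e-04 -3.e-04 -1.e+00]
(0, -0.043, 0.109) shift cm [-0.1  -0.02 -0.01]
```

send_rows([
  {"translation": [0,0,0.05],"delta_rot": [0,0,0],"jaw": 0},
  {"translation": [0,0,0.1],"delta_rot": [0,0,0],"jaw": 0},
  {"translation": [0,0,0.15],"delta_rot": [0,0,0],"jaw": 0},
  {"translation": [0,0,0.2],"delta_rot": [0,0,0],"jaw": 0},
  {"translation": [0,0,0.2],"delta_rot": [0,0,0],"jaw": 0},
  {"translation": [0,0,0.2],"delta_rot": [0,0,0],"jaw": 0},
  {"translation": [0,0,0.2],"delta_rot": [0,0,0],"jaw": 0},
  {"translation": [0,0,0.2],"delta_rot": [0,0,0],"jaw": 0},
])

```text
time: 4.95
tool_pos: [0.5185, -0.0709, 0.1088]
tool_rot: [0.0, 0.624, 0.781, 0.0]
contact_force: [-4.6, 0.6, 15.6]
gripper_width: 0.001
grasp_force: 7.7
```

```bash
python3 -c "
from h import *
where((0,-.043,.109))"
```

```text
t 4.95 p [ 0.5185 -0.0709  0.1088] clamp [ 0.0004 -0.042   0.1088] F [-4.6  0.6 15.6] g 0.0
tool y yaw 12.78 Z [ 3.e-04  0.e+00 -1.e+00]
(0, -0.043, 0.109) shift cm [-0.1  -0.04 -0.02]
```

The height no longer changes while the force climbs, so the release is at the bottom. I go up and over the jaw's upright.

send_rows([
  {"translation": [0,0,-2],"delta_rot": [0,0,0],"jaw": 0},
  {"translation": [0,0,-5],"delta_rot": [0,0,0],"jaw": 0},
  {"translation": [0,0,-8],"delta_rot": [0,0,0],"jaw": 0},
  {"translation": [-1,0,-9],"delta_rot": [0,0,0],"jaw": 0},
  {"translation": [-4,0,-9],"delta_rot": [0,0,0],"jaw": 0},
  {"translation": [-7,0,-9],"delta_rot": [0,0,0],"jaw": 0},
  {"translation": [-8.8,0,-9],"delta_rot": [0,0,0],"jaw": 0},
  {"translation": [-8.8,0,-9],"delta_rot": [0,0,0],"jaw": 0},
])

```text
time: 5.75
tool_pos: [0.5369, -0.1585, 0.1946]
tool_rot: [-0.001, 0.625, 0.78, -0.0]
contact_force: [-0.6, 0.0, 0.6]
gripper_width: 0.0
grasp_force: 0.0
```

```bash
python3 -c "
from h import *
where((0,-.128,.123))
f=grab_frame('scene');w=pts(f);im=f['pixels'];hsv=cv2.cvtColor(im,cv2.COLOR_BGR2HSV)
m=(hsv[...,0]>4)&(hsv[...,0]<20)&(hsv[...,1]>170)&(hsv[...,2]>120);k=np.zeros_like(m);k[255:282,290:322]=1
p=w[m&k];print((m&k).sum(),np.nanmedian(p,0),np.nanmedian((p-O)@EY))
cv2.imwrite('pics/s2.png',cv2.resize(im[180:380,180:440],None,fx=3,fy=3))"
```

```text
t 5.75 p [ 0.5369 -0.1585  0.1946] clamp [-0.0006 -0.1314  0.1946] F [-0.6  0.   0.6] g 0.0
tool y yaw 12.61 Z [-0.0027  0.0011 -1.    ]
(0, -0.128, 0.123) shift cm [0.34 0.08 7.16]
120 [ 0.52587153 -0.07246964  0.09356273] -0.045098038417383676
```

View pics/s2.png

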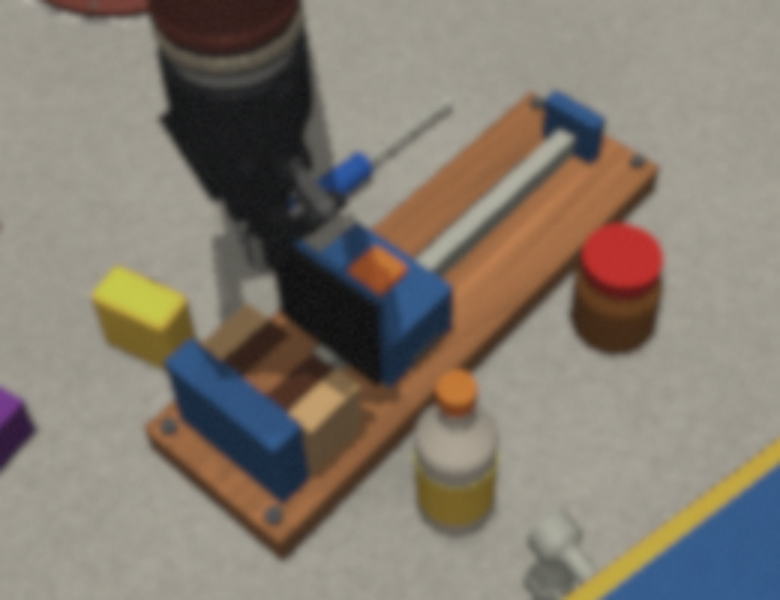

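The scene crop shows the button sunk (measured z 0.094) and the jaw at its old place, with the block by the head at (290,360) untouched. I go down in front of the rubber face, above the block.

send_rows([
  {"translation": [0.2,0,1.5],"delta_rot": [0,0,0],"jaw": 0},
  {"translation": [0.2,0,3],"delta_rot": [0,0,0],"jaw": 0},
  {"translation": [0.2,0,4.5],"delta_rot": [0,0,0],"jaw": 0},
  {"translation": [0.2,0,5.5],"delta_rot": [0,0,0],"jaw": 0},
  {"translation": [0.2,0,6.3],"delta_rot": [0,0,0],"jaw": 0},
  {"translation": [0.2,0,6.8],"delta_rot": [0,0,0],"jaw": 0},
  {"translation": [0.2,0,6.9],"delta_rot": [0,0,0],"jaw": 0},
  {"translation": [0.2,0,6.9],"delta_rot": [0,0,0],"jaw": 0},
])

```text
time: 6.6
tool_pos: [0.5373, -0.1549, 0.1276]
tool_rot: [0.0, 0.624, 0.781, 0.0]
contact_force: [0.0, 0.4, -0.1]
gripper_width: 0.0
grasp_force: 0.0
```

```bash
python3 -c "
from h import *
where((0,-.105,.123),(0,.084,.123))"
```

```text
t 6.6 p [ 0.5373 -0.1549  0.1276] clamp [ 0.0005 -0.128   0.1276] F [ 0.   0.4 -0.1] g 0.0
tool y yaw 12.78 Z [ 5.e-04 -2.e-04 -1.e+00]
(0, -0.105, 0.123) shift cm [ 2.3  -0.04  0.46]
(0, 0.084, 0.123) shift cm [21.2   0.04  0.45]
```

send_rows([
  {"translation": [0.8,0,0.1],"delta_rot": [0,0,0],"jaw": 0},
  {"translation": [1.5,0,0.2],"delta_rot": [0,0,0],"jaw": 0},
  {"translation": [2,0,0.2],"delta_rot": [0,0,0],"jaw": 0},
  {"translation": [2.5,0,0.2],"delta_rot": [0,0,0],"jaw": 0},
  {"translation": [3,0,0.2],"delta_rot": [0,0,0],"jaw": 0},
  {"translation": [3.6,0,0.2],"delta_rot": [0,0,0],"jaw": 0},
  {"translation": [4.3,0,0.2],"delta_rot": [0,0,0],"jaw": 0},
  {"translation": [5,0,0.2],"delta_rot": [0,0,0],"jaw": 0},
])

```text
time: 7.4
tool_pos: [0.526, -0.1057, 0.1255]
tool_rot: [0.0, 0.624, 0.781, 0.0]
contact_force: [2.0, -5.2, -2.1]
gripper_width: 0.001
grasp_force: 2.3
```

```bash
python3 -c "
from h import *
where((0,.08,.125))"
```

```text
t 7.4 p [ 0.526  -0.1057  0.1255] clamp [ 0.0002 -0.0775  0.1255] F [ 2.  -5.2 -2.1] g 0.0
tool y yaw 12.77 Z [ 6.e-04 -4.e-04 -1.e+00]
(0, 0.08, 0.125) shift cm [15.75  0.05  0.04]
```

The jaw slides with about 5 N. I keep pushing.

send_rows([
  {"translation": [1.2,0,0],"delta_rot": [0,0,0],"jaw": 0},
  {"translation": [2.4,0,0],"delta_rot": [0,0,0],"jaw": 0},
  {"translation": [3.6,0,0],"delta_rot": [0,0,0],"jaw": 0},
  {"translation": [4.8,0,0],"delta_rot": [0,0,0],"jaw": 0},
  {"translation": [6,0,0],"delta_rot": [0,0,0],"jaw": 0},
  {"translation": [7.2,0,0],"delta_rot": [0,0,0],"jaw": 0},
  {"translation": [8.4,0,0],"delta_rot": [0,0,0],"jaw": 0},
  {"translation": [9.6,0,0],"delta_rot": [0,0,0],"jaw": 0},
])

```text
time: 8.2
tool_pos: [0.505, -0.0117, 0.1255]
tool_rot: [0.001, 0.624, 0.781, 0.0]
contact_force: [4.2, -4.2, -3.1]
gripper_width: 0.004
grasp_force: 2.5
```

send_rows([
  {"translation": [1,0,0],"delta_rot": [0,0,0],"jaw": 0},
  {"translation": [2,0,0],"delta_rot": [0,0,0],"jaw": 0},
  {"translation": [3,0,0],"delta_rot": [0,0,0],"jaw": 0},
  {"translation": [3.8,0,0],"delta_rot": [0,0,0],"jaw": 0},
  {"translation": [4.5,0,0],"delta_rot": [0,0,0],"jaw": 0},
  {"translation": [5,0,0],"delta_rot": [0,0,0],"jaw": 0},
  {"translation": [5.3,0,0],"delta_rot": [0,0,0],"jaw": 0},
  {"translation": [5.3,0,0],"delta_rot": [0,0,0],"jaw": 0},
])

```text
time: 9.0
tool_pos: [0.4927, 0.0402, 0.1255]
tool_rot: [-0.001, 0.624, 0.782, 0.0]
contact_force: [1.4, -1.3, 0.4]
gripper_width: -0.002
grasp_force: 0.4
```

```bash
python3 -c "
from h import *
where((0,.085,.125))"
```

```text
t 9.0 p [0.4927 0.0402 0.1255] clamp [-0.0007  0.072   0.1255] F [ 1.4 -1.3  0.4] g -0.0
tool y yaw 12.81 Z [-5.0e-04  1.1e-03 -1.0e+00]
(0, 0.085, 0.125) shift cm [1.3  0.08 0.06]
```

send_rows([
  {"translation": [0.3,0,0],"delta_rot": [0,0,0],"jaw": 0},
  {"translation": [0.6,0,0],"delta_rot": [0,0,0],"jaw": 0},
  {"translation": [0.8,0,0],"delta_rot": [0,0,0],"jaw": 0},
  {"translation": [1.0,0,0],"delta_rot": [0,0,0],"jaw": 0},
  {"translation": [1.2,0,0],"delta_rot": [0,0,0],"jaw": 0},
  {"translation": [1.3,0,0],"delta_rot": [0,0,0],"jaw": 0},
  {"translation": [1.4,0,0],"delta_rot": [0,0,0],"jaw": 0},
  {"translation": [1.4,0,0],"delta_rot": [0,0,0],"jaw": 0},
])

```text
time: 9.8
tool_pos: [0.4913, 0.0466, 0.1257]
tool_rot: [0.006, 0.624, 0.781, -0.005]
contact_force: [5.5, -27.5, -1.6]
gripper_width: -0.003
grasp_force: 14.1
```

```bash
python3 -c "
from h import *
where((0,.085,.125))"
```

```text
t 9.8 p [0.4913 0.0466 0.1257] clamp [-0.0007  0.0786  0.1257] F [  5.5 -27.5  -1.6] g -0.0
tool y yaw 12.77 Z [ 0.0032 -0.0155 -0.9999]
(0, 0.085, 0.125) shift cm [0.64 0.08 0.06]
```

Force rose to 28 N with the motion stopped, so the jaw is at the end stop. I back away and up, then check.

send_rows([
  {"translation": [-1.5,0,0],"delta_rot": [0,0,0],"jaw": 0},
  {"translation": [-3,0,0],"delta_rot": [0,0,0],"jaw": 0},
  {"translation": [-4,0,-1],"delta_rot": [0,0,0],"jaw": 0},
  {"translation": [-4,0,-4],"delta_rot": [0,0,0],"jaw": 0},
  {"translation": [-4,0,-8],"delta_rot": [0,0,0],"jaw": 0},
  {"translation": [-4,0,-12],"delta_rot": [0,0,0],"jaw": 0},
  {"translation": [-4,0,-14],"delta_rot": [0,0,0],"jaw": 0},
  {"translation": [-4,0,-14],"delta_rot": [0,0,0],"jaw": 0},
])

```text
time: 10.6
tool_pos: [0.5007, 0.014, 0.2706]
tool_rot: [0.003, 0.624, 0.781, 0.003]
contact_force: [0.1, -0.6, 0.4]
gripper_width: -0.001
grasp_force: 0.0
```

```bash
python3 -c "
from h import *
where()
f=grab_frame('scene');w=pts(f);im=f['pixels'];hsv=cv2.cvtColor(im,cv2.COLOR_BGR2HSV)
d=w-O;y=d@EY;x=d@EX;z=w[...,2]
m=(hsv[...,0]>4)&(hsv[...,0]<20)&(hsv[...,1]>170)&(hsv[...,2]>120)&(abs(x)<.03)&(y>.1)&(y<.18)&(z>.085)&(z<.12)
print('release',m.sum(),np.median(y[m]),np.median(z[m]))
t=(abs(x)<.05)&(z>.134)&(z<.145)&(y>.05)&(y<.15);print('upright',t.sum(),np.percentile(y[t],[5,50,95]) if t.any() else 0)
cv2.imwrite('pics/s3.png',cv2.resize(im[180:380,180:440],None,fx=3,fy=3))"
```

```text
t 10.6 p [0.5007 0.014  0.2706] clamp [0.0014 0.0447 0.2706] F [ 0.1 -0.6  0.4] g -0.0
tool y yaw 12.79 Z [ 0.0082  0.     -1.    ]
release 31 0.1460950694358686 0.09445917426894372
upright 240 [0.08989556 0.0953405  0.10231607]
```

View pics/s3.png

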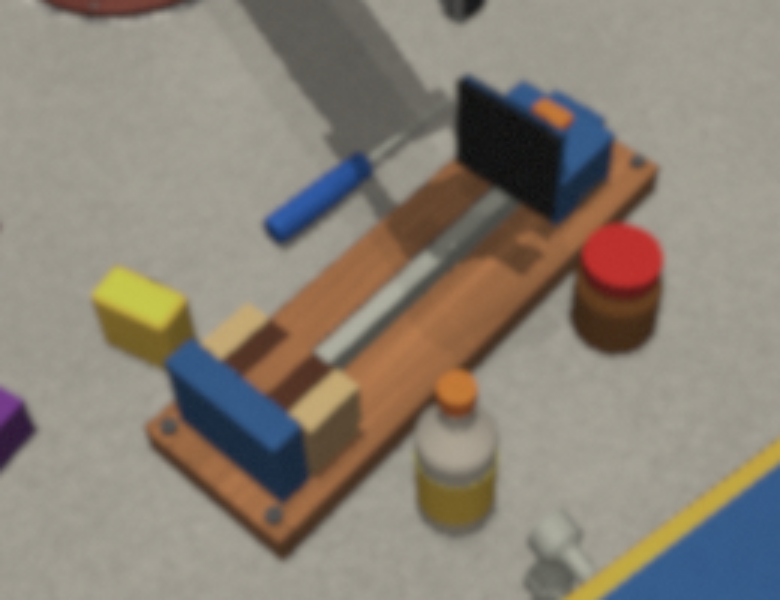

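The jaw stands against the end stop at (590,110), with the button down (z 0.094, y 0.146 against 0.147 expected). The block and bystanders have not moved, so I hand in.

```bash
python3 -c "
from plant import *
print(job_done())"
```

```text
the job is handed in; nothing more can be done
None
```

The clamp is open and the job is handed in at about 10.7 s: the release is pressed fully down, the jaw is against the end stop, and the block and the bystanders in the camera view had not moved; the judge's verdict was not shown.

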